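# Loosen the knurled clamp ring by two full turns

## Robot

A 6-joint arm with a two-finger parallel gripper is mounted at the origin on a cart in front of the work surface, level with it; the furniture and walls round the work are solid. World frame = base frame: x ahead of the robot, y to its left, z up, the work surface at z = 0. Lengths are in mm, angles in rad, forces in N, time in s.
With the tool pointing down it reaches from about 375 to 925 mm from the base axis. Payload 5.7 kg.
Tool frame: the origin (TCP) lies midway between the tips of the shut fingers; the grasp point (between the pads) lies 19 mm behind it; z points along the fingers, x is the direction in which the jaws open and shut, and the axes are right-handed (so a half turn about z gives the same grasp; the last joint's range is limited). The gripper opens to 88 mm and grips with 3 to 60 N. Pads are 20 mm wide; open, the fingers measure 115 mm over their backs; the gripper's body (75 mm by 178 mm) begins 61 mm behind the grasp point.
Start: joints at [1.036, 0.359, 1.51, -0, 1.272, -0.115], TCP at [244.535, 547.873, 222.623] pointing down, gripper open.
Joint ranges: [-2.97, 2.97], [-1.01, 2.36], [0.21, 2.38], [-0.96, 4.11], [0.2, 2.71], [-2.98, 2.98]. Speed limits (rad/s): [2.39, 2.39, 3.14, 3.14, 3.14, 3.14].

## Interface

Orientations are given as a 3x3 rotation matrix whose columns are the frame's x, y, z axes.
In Python, from workcell import arm gives the robot as it stands.
- The arm moves only by the tool send_rows, never from a script. Its argument "commands" is text: rows parted by semicolons, each of 5 numbers parted by spaces: the shift along the world's x, y, z scaled (see below), then the turn about the world's z scaled (see below), then the gripper's target within -1 to 1 (shut at 1, half-way at 0, fully open at -1). A call has 1 to 12 rows; each row shifts and turns the commanded pose from where the row before left it; what a row does not reach is not made up. The controller multiplies each number of a shift by 200 mm and each number of a turn by pi rad. A row lasts 1/10 s, in which the tool goes at most 50 mm and 8.59 degrees, less where a joint would pass 70% of its speed; a pose out of reach is approached as far as the arm can. A call with a number of a shift or a turn outside -1 to 1 is refused whole. A call with a gripper value outside its range is refused whole. The fingers move at their own pace and stop on an object; the grip force is fixed at half the most. Time passes only in rows, so rows that do not move let the fingers close. It gives the time, the measured TCP pose, the force and the opening at its end, in the units of the state.
- arm.state(): the state, without advancing time (a new reading comes with each control period).
- arm.capture(name): name is "side" or "top" or "wrist"; returns the picture (384x512x3 uint8, blue, green, red); there is no depth.
- arm.camera_params(name): a dict with "mtx" (3x3 intrinsics, pixels), "R" (3x3) and "t" (3): a world point X has camera coordinates R X + t. Camera axes: x right, y down, z forward; pixel columns grow to the right and rows downward; lengths in mm; the calibration is good to about 2 mm. A picture is of the moment at which its call begins: read the wrist's pose just before it. camera_params takes no time and is no camera call; for the wrist camera it gives the pose at the moment of the call.
- arm.sign_off(): hands the job in, once; it reports no verdict.
Trained networks look in the newest picture that a camera, given by its name, has taken for a name from the list of things; names that differ only in an ending like _2 or _b are one class to them, and where a whole thing is asked for, a point or a joint stands for the part that bears it (a point fixed in the world has none). Each returns a list of dicts, best first, with "conf" (0 to 1); they miss things now and then, are a little off and sometimes report something else, mostly with a low value. They report only what shows in the picture. A call takes as long as a camera call.
- arm.cut_out(camera, target): "pixels" (384x512 bool, what is visible of it) and "box" ([left, top, width, height] in pixels, round what is visible of it).
- arm.spot_point(camera, target): "at" ([column, row] in pixels: a listed point, or the origin of a listed thing).
The state is a dict: "t": time; "qpos": joint angles; "qvel": joint speeds; "tau": joint torques, N m; "position": TCP position; "orientation": TCP orientation; "ft_force": force on the tool from outside, world axes, zero at the start; "wrist_torque": the same for the moment, N m; "opening": finger opening in mm.
Only numpy, scipy, OpenCV 4.12 (cv2) and the standard library are available. Lean on these libraries where they do the work, as an engineer would, in place of code of your own. Each camera call takes 0.05 s, during which the arm holds its last target.

## Task

Loosen the black knurled ring of the dish clamp by two full turns anticlockwise (seen from above), rolling it round with a fingertip against its rim in as many strokes as you need, and finish with the ring's white dot in line with the red pointer, near which it starts. Do not grip the ring or put the fingers on both sides of it: push from one side only. Leave the petri dish under the clamp and the loose things round about where they are, and finish clear of everything.

Things in the scene. Friction and masses are not known exactly. Their poses are not given: they have to be found in the camera images.
- clamp_ring (a joint): Turn of the black knurled ring, rad, growing anticlockwise from above (loosening): 0 tight with the white dot at the red pointer, 6.283 after one turn, 12.566 after two; starts within 0.5 of 0. Light even friction (0.035 N m, about 1.2 N at the rim); stays where it is left; stops at -0.9 and 19.5. The ring, and the clamp bar with it, climbs 3 mm a turn.
- ring_center (a point): Centre of the ring, on its upright axis at half height, 56 mm above the bench at the start. Ring 60 mm across over 24 upright ribs, 24 mm high. White dot (9 mm) on its top 21.5 mm from the axis, on this frame's -x side (it turns with the ring). Stud rises to 84 mm above the bench. 15 mm below this point: top of a grey collar plate 76 mm across; all else near is lower.
- pointer_tip (a point): Red pointer, 12x6 mm, on the grey collar plate just outside the ring's rim, 36 mm from the ring's axis; it does not turn with the ring. From the ring's centre it points along -x of the clamp base.
- clamp_base: Aluminium base plate of the dish clamp, 100 (x) x 200 (y) x 12 mm, fixed to the bench; origin on the bench under the stud and ring, z up. The plate reaches from y = -150 to +50 mm. A grey bar runs from the ring to -y over the dish at y = -92 mm. It stands at any yaw within about 0.4.
- dish: Petri dish, 67 mm across, 16 mm high, loose on the base plate under the clamp bar's black cross foot; origin at the centre of its underside. Not to be disturbed.
- beaker_100: glass beaker, about 55 mm across, 70 mm high, loose bystander on the bench; origin at the centre of its underside. To be left alone.
- dropper_2: white dropper bottle with red teat, 36 mm across, 97 mm high, loose bystander on the bench; origin at the centre of its underside. To be left alone.
- rubber_block: pale eraser block, 26x62x21 mm, loose bystander on the bench; origin at the centre of its underside. To be left alone.
- marker_pen: marker pen lying flat, 17x140x16 mm, loose bystander on the bench; origin at the centre of its underside. To be left alone.

How it is judged:
By the outcome, as a careful person would: the job done as asked, in the order asked, and still so for the second after the job is handed in, with the robot touching nothing.
It also fails if it takes over 67 s, if anything falls off the work surface, if the arm or the gripper's body presses on something with over 40 N, if the wrist force passes 120 N, or if a joint passes its speed limit or range.

## Working session

There is one attempt and no reset: what is moved stays moved. The work goes in short steps, Python scripts to look and compute and a tool call to move; the robot and the scene stay as the last step left them, time stands still between calls to the robot, and variables do not carry over. Pictures are saved under pics/ and viewed, and the job is handed in when it is done.

Besides the shell and the picture viewer there is one more tool, called after "Call:" in YAML: its name, and indented under it one key for each argument. send_rows: Moves the arm, as the interface text tells. Shifts and turns lie within -1 to 1; 1 stands for 200 mm of shift or pi rad of turn. Its arguments: {"type":"object","properties":{"commands":{"type":"string"}},"required":["commands"]}

```bash
mkdir -p pics; ls
python3 - <<'E'
from workcell import arm
import cv2,numpy as np
s=arm.state();print(s)
for c in ["side","top"]:
    im=arm.capture(c);cv2.imwrite(f"pics/{c}0.png",im)
    p=arm.camera_params(c);print(c,p)
    for n in ["ring_center","pointer_tip","clamp_base","dish","beaker_100","dropper_2","rubber_block","marker_pen"]:
        print(n,[(np.round(d["at"],1),round(d["conf"],2)) for d in arm.spot_point(c,n)[:2]])
print(arm.state()["t"])
E
```

```text
pics
{'t': 0.0, 'qpos': array([ 1.03588566e+00,  3.59489661e-01,  1.51144260e+00, -3.19773250e-05,
        1.27248169e+00, -1.15132711e-01]), 'qvel': array([-2.41404393e-04,  2.67761749e-04,  2.46749007e-05,  1.43019163e-03,
       -9.58375920e-04,  1.16425628e-03]), 'tau': array([-4.77882149e-04, -5.15359497e+01, -2.70730484e+01,  6.73354673e-02,
        3.50446673e-02, -8.98380949e-05]), 'position': array([244.21376182, 547.29012457, 221.81485422]), 'orientation': array([[ 4.07548270e-01,  9.13183220e-01, -9.02136690e-04],
       [ 9.13181867e-01, -4.07549229e-01, -1.58246890e-03],
       [-1.81274916e-03, -1.78882406e-04, -9.99998341e-01]]), 'ft_force': array([ 0.19462934,  0.60875747, -0.43866605]), 'wrist_torque': array([ 0.01329463,  0.0136096 , -0.02845465]), 'opening': 87.73332150427406}
side {'mtx': array([[383.81670161,   0.        , 257.38058966],
       [  0.        , 383.81670161, 195.29454918],
       [  0.        ,   0.        ,   1.        ]]), 'R': array([[ 0.79255062, -0.60956435, -0.01717025],
       [-0.37357453, -0.46307874, -0.80374135],
       [ 0.48198089,  0.
[... 538 characters left out ...]
,
       [  0.        ,   0.        ,   1.        ]]), 'R': array([[ 0.02557222, -0.99966858, -0.00296471],
       [-0.99012492, -0.02491895, -0.1379554 ],
       [ 0.1378358 ,  0.00646326, -0.990434  ]]), 't': array([  44.73930667,  481.498309  , 1138.49471069])}
ring_center [(array([278.7, 186.2]), 0.74)]
pointer_tip [(array([276.3, 199.9]), 0.71), (array([377.1, 191.7]), 0.61)]
clamp_base [(array([275.9, 188.1]), 0.96)]
dish [(array([311.3, 194. ]), 0.74), (array([278.1, 184.1]), 0.2)]
beaker_100 [(array([376.8, 193.7]), 0.64)]
dropper_2 [(array([375.8, 190.1]), 0.71), (array([310.6, 190.9]), 0.68)]
rubber_block [(array([164.9, 182.3]), 0.6)]
marker_pen [(array([278. , 187.5]), 0.17)]
0.9
```

Run:
```python
import cv2
for c,(x,y,w,h) in {"side":(140,110,240,240),"top":(130,120,270,160)}.items():
    im=cv2.imread(f"pics/{c}0.png");cv2.imwrite(f"pics/{c}0z.png",cv2.resize(im[y:y+h,x:x+w],None,fx=2.5,fy=2.5,interpolation=cv2.INTER_CUBIC))
```

```text
(no output)
```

View pics/side0z.png

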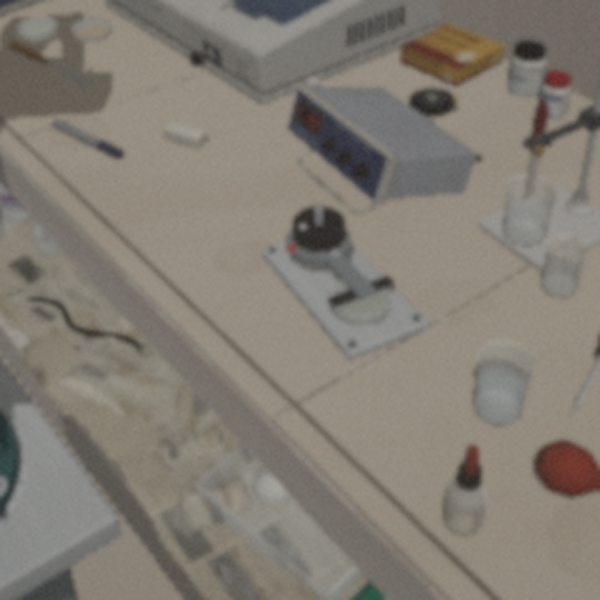

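View pics/top0z.png

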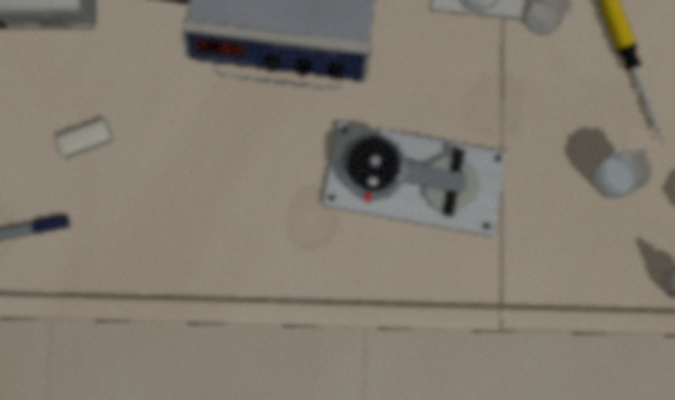

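View pics/top0.png

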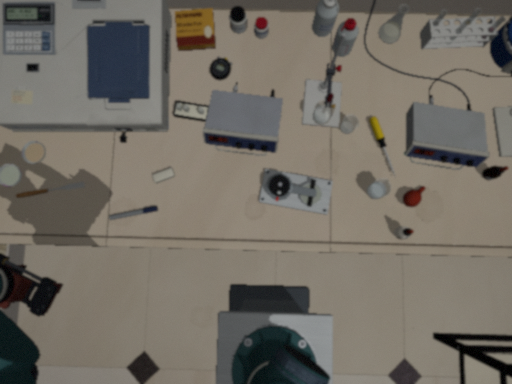

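View pics/side0.png

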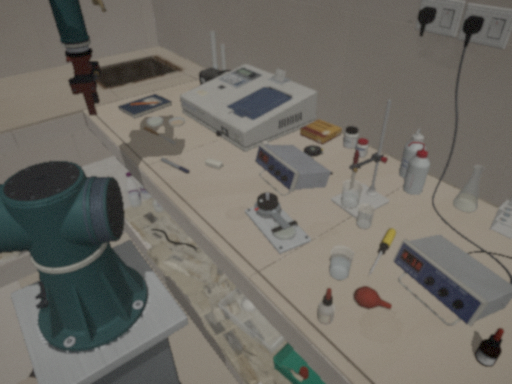

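```bash
cat > h.py <<'E'
import numpy as np,cv2
from workcell import arm
def ray(p,px):
    d=p["R"].T@np.linalg.solve(p["mtx"],[px[0],px[1],1.]); c=-p["R"].T@p["t"]; return c,d/np.linalg.norm(d)
def onz(p,px,z):
    c,d=ray(p,px); return c+d*(z-c[2])/d[2]
def tri(obs):
    A=np.zeros((3,3));b=np.zeros(3)
    for p,px in obs:
        c,d=ray(p,px);M=np.eye(3)-np.outer(d,d);A+=M;b+=M@c
    return np.linalg.solve(A,b)
def proj(p,X):
    v=p["mtx"]@(p["R"]@np.asarray(X,float)+p["t"]);return v[:2]/v[2]
E
python3 - <<'E'
from h import *
S=arm.camera_params("side");T=arm.camera_params("top")
for n,a,b in [("ring",(268.2,200.4),(278.7,186.2)),("ptr",(258.4,211.1),(276.3,199.9)),("base",(266.4,214.6),(275.9,188.1)),("dish",(281.9,230.9),(311.3,194)),("beaker",(337.3,272.7),(376.8,193.7))]:
    print(n,tri([(S,a),(T,b)]).round(1))
print("block",onz(T,(164.9,182.3),10), "instr corner front-right top?",onz(T,(275,150),60),onz(T,(275,150),100),onz(S,(293,188),0), onz(S,(256,152),80))
W=arm.camera_params("wrist");s=arm.state()
c=-W["R"].T@W["t"];print("cam in tool",s["orientation"].T@(c-s["position"]),"R",(W["R"]@s["orientation"]).round(2),W["mtx"])
E
```

```text
ring [500.7  -3.4  58.2]
ptr [466.7   0.8  33.8]
base [501.9   3.2   2.2]
dish [481.5 -95.3  20. ]
beaker [ 490.5 -285.3   12.8]
block [509.22095019 324.69817408  10.        ] instr corner front-right top? [600.31247992  10.30628912  60.        ] [590.37956129  11.68380827 100.        ] [654.03428892  56.49163317   0.        ] [618.34612763 202.20028167  80.        ]
cam in tool [   0.31709344  -63.87071601 -162.11332848] R [[ 1.    0.   -0.  ]
 [-0.    0.97 -0.24]
 [ 0.    0.24  0.97]] [[300.72678629   0.         250.82474431]
 [  0.         300.72678629 192.80968008]
 [  0.           0.           1.        ]]
```

Call:
send_rows:
  commands: "0.097 -0.23 0 -0.045 1;0.097 -0.23 0 -0.045 1;0.097 -0.23 0 -0.045 1;0.097 -0.23 0 -0.045 1;0.097 -0.23 0 -0.045 1;0.097 -0.23 0 -0.045 1;0.097 -0.23 0 -0.045 1;0.097 -0.23 0 -0.045 1;0.097 -0.23 0 -0.045 1;0.097 -0.23 0 -0.045 1;0.097 -0.23 0 -0.045 1;0 0 0 -0.045 1"

```text
t: 2.1
position: [461.1, 36.4, 223.2]
orientation: [[0.849, -0.529, 0.003], [-0.529, -0.849, -0.002], [0.004, 0.0, -1.0]]
ft_force: [0.1, 0.5, -0.1]
opening: 0.1
```

```bash
cat > look.py <<'E'
from h import *
import sys
n=sys.argv[1]
s=arm.state();W=arm.camera_params("wrist");im=arm.capture("wrist")
cv2.imwrite(f"pics/{n}.png",im);np.save(f"pics/{n}.npy",{"W":W,"s":s},allow_pickle=True)
x=s["orientation"][:,0]
print("t",s["t"],"pos",s["position"].round(1),"yaw",np.arctan2(x[1],x[0]).round(3),"F",s["ft_force"].round(1),"op",round(s["opening"],1))
for nm in ["ring_center","pointer_tip","clamp_ring"]:
    print(nm,[(np.round(d["at"],1),round(d["conf"],2)) for d in arm.spot_point("wrist",nm)[:2]])
cv2.imwrite(f"pics/{n}_z.png",cv2.resize(im,(768,576),interpolation=cv2.INTER_CUBIC))
E
python3 look.py w1
```

```text
t 2.1 pos [461.1  36.4 223.2] yaw -0.557 F [ 0.1  0.5 -0.1] op 0.1
ring_center [(array([300.8, 186.7]), 0.79), (array([293.8, 180.3]), 0.26)]
pointer_tip [(array([269.8, 193.7]), 0.6)]Traceback (most recent call last):
  File "look.py", line 9, in <module>
    print(nm,[(np.round(d["at"],1),round(d["conf"],2)) for d in arm.spot_point("wrist",nm)[:2]])
                                                                ~~~~~~~~~~~~~~^^^^^^^^^^^^
ValueError: it knows: beaker, clamp_base, dish, dropper, marker_pen, pointer_tip, ring_center, rubber_block
```

```bash
sed -i 's/,"clamp_ring"\]/]/' look.py; python3 look.py w1
```

```text
t 2.25 pos [457.8  41.4 222.6] yaw -0.544 F [-0.4  0.2 -0.3] op 0.5
ring_center [(array([308.7, 191.1]), 0.76), (array([389.1, 338.4]), 0.54)]
pointer_tip [(array([272.1, 198.2]), 0.76)]
```

View pics/w1_z.png

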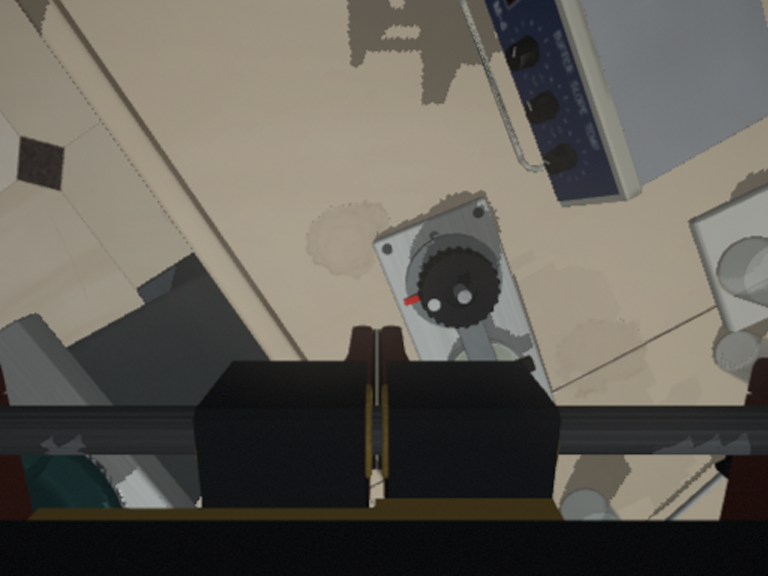

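Run:
```python
from h import *
d=np.load("pics/w1.npy",allow_pickle=True).item();W=d["W"]
S=arm.camera_params("side");T=arm.camera_params("top")
im=cv2.imread("pics/w1.png")[150:250,260:360];cv2.imwrite("pics/w1c.png",cv2.resize(im,None,fx=6,fy=6,interpolation=cv2.INTER_CUBIC))
print(tri([(W,(308.7,191.1)),(T,(278.7,186.2)),(S,(268.2,200.4))]), tri([(W,(308.7,191.1)),(S,(268.2,200.4))]))
print("at z56",onz(W,(308.7,191.1),56),onz(T,(278.7,186.2),56),onz(S,(268.2,200.4),56))
print("ptr z43",onz(W,(272.1,198.2),43),onz(T,(276.3,199.9),43),onz(S,(258.4,211.1),43))
print("stud z84",onz(W,(463/1.5,296/1.5),84),"dot z68",onz(W,(433/1.5,305/1.5),68))
```

```text
[503.53207371  -3.12784374  56.81413021] [506.25333151  -3.25850296  56.64936795]
at z56 [507.7842187   -4.43567864  56.        ] [498.79201351  -2.1042624   56.        ] [505.02472562  -2.0616153   56.        ]
ptr z43 [467.41925252   6.27710231  43.        ] [461.99845075   3.28714599  43.        ] [463.67387796  -9.93092972  43.        ]
stud z84 [503.39002106  -1.59451904  84.        ] dot z68 [481.9299486   -1.48761919  68.        ]
```

View pics/w1c.png

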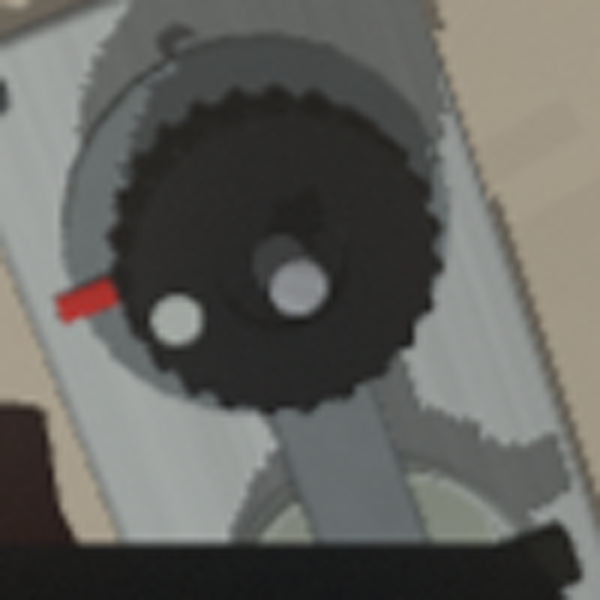

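```bash
cat > meas.py <<'E'
from h import *
def dot(n,stud,dt,ptr,k,x0,y0,dz=0):
    W=np.load(f"pics/{n}.npy",allow_pickle=True).item()["W"]
    f=lambda p,z:onz(W,(p[0]/k+x0,p[1]/k+y0),z)
    s=f(stud,84);d=f(dt,68+dz);p=f(ptr,42)
    a=lambda v:np.arctan2(v[1],v[0])
    print("stud",s.round(1),"dot",d.round(1),np.linalg.norm((d-s)[:2]).round(1),"ptr",p.round(1),np.linalg.norm((p-s)[:2]).round(1))
    print("dot ang",a(d-s).round(3),"ptr ang",a(p-s).round(3),"theta",((a(d-s)-a(p-s)+np.pi)%(2*np.pi)-np.pi).round(3))
E
python3 - <<'E'
from meas import *
dot("w1",(298,287),(177,320),(87,300),6,260,150)
W=np.load("pics/w1.npy",allow_pickle=True).item()["W"]
print(onz(W,(306.3,191.5),62))
E
```

```text
stud [504.   -2.6  84. ] dot [482.7  -2.   68. ] 21.3 ptr [468.7   2.6  42. ] 35.7
dot ang 3.112 ptr ang 2.994 theta 0.117
[505.04500348  -1.6086869   62.        ]
```

Run:
```python
from h import *
W=np.load("pics/w1.npy",allow_pickle=True).item()["W"];T=arm.camera_params("top");S=arm.camera_params("side")
print(tri([(W,(628/1.5,198/1.5)),(T,(276.8,141))]),tri([(W,(563/1.5,204/1.5)),(T,(276,151))]))
print(tri([(S,(140+390/2.5,110+166/2.5)),(T,(276.8,141))]),tri([(S,(140+380/2.5,110+198/2.5)),(T,(276,151))]))
```

```text
[614.09482463   8.53027283 110.34840224] [604.00204932   6.73981828  35.97028447]
[618.65463688   7.25820638  85.17733153] [601.66049325   6.4353266   46.4594769 ]
```

Call:
send_rows:
  commands: "0.03 0.007 -0.105 -0.042 1;0.03 0.007 -0.105 -0.042 1;0.03 0.007 -0.105 -0.042 1;0.03 0.007 -0.105 -0.042 1;0.03 0.007 -0.105 -0.042 1;0.03 0.007 -0.105 -0.042 1;0.03 0.007 -0.105 -0.042 1;0.03 0.007 -0.105 -0.042 1;0 0 0 0 1;0 0 0 0 1"

```text
t: 3.4
position: [505.3, 54.0, 54.7]
orientation: [[-0.024, -1.0, -0.001], [-1.0, 0.024, 0.0], [-0.0, 0.001, -1.0]]
ft_force: [0.2, -0.4, -0.2]
opening: 0.8
```

```bash
python3 look.py w2
```

```text
t 3.4 pos [505.3  54.   54.7] yaw -1.595 F [ 0.2 -0.4 -0.2] op 0.8
ring_center [(array([348.8, 238. ]), 0.92)]
pointer_tip []
```

View pics/w2_z.png

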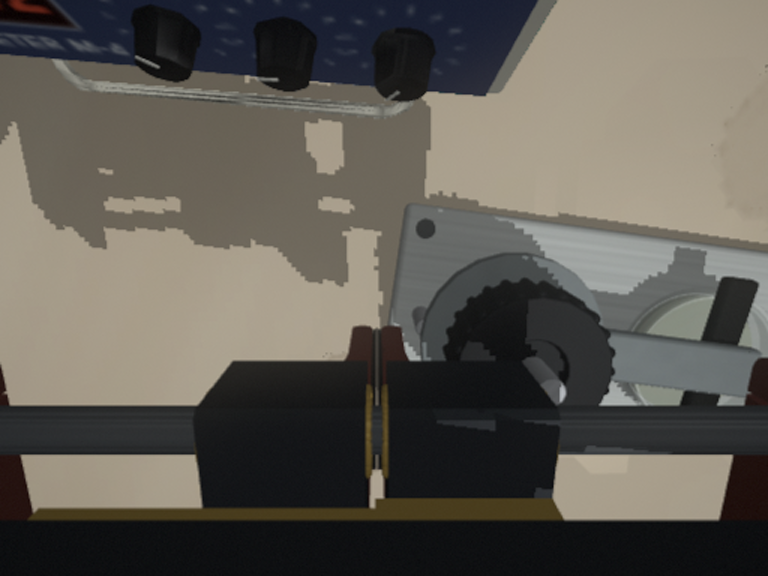

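Call:
send_rows:
  commands: "0 -0.02 0 0 1;0 -0.02 0 0 1;0 -0.005 0 0 1;0 -0.005 0 0 1;0 0 0 0 1"

```text
t: 4.05
position: [506.0, 42.8, 54.7]
orientation: [[-0.031, -1.0, 0.0], [-1.0, 0.031, 0.0], [-0.0, -0.0, -1.0]]
ft_force: [-0.5, 1.1, -0.6]
opening: 0.7
```

Call:
send_rows:
  commands: "0 -0.005 0 0 1;0 -0.005 0 0 1;0 0 0 0 1"

```text
t: 4.35
position: [505.9, 41.0, 54.6]
orientation: [[-0.03, -1.0, -0.0], [-1.0, 0.03, 0.0], [-0.0, 0.0, -1.0]]
ft_force: [0.4, -0.9, -1.1]
opening: 0.2
```

Call:
send_rows:
  commands: "0 -0.005 0 0 1;0 -0.005 0 0 1;0 0 0 0 1"

```text
t: 4.65
position: [505.9, 39.0, 54.6]
orientation: [[-0.03, -1.0, 0.0], [-1.0, 0.03, 0.0], [-0.0, -0.0, -1.0]]
ft_force: [-0.3, 0.3, 0.8]
opening: 0.7
```

Call:
send_rows:
  commands: "0 -0.005 0 0 1;0 0 0 0 1"

```text
t: 4.85
position: [505.9, 38.0, 54.6]
orientation: [[-0.03, -1.0, 0.0], [-1.0, 0.03, 0.0], [-0.0, -0.0, -1.0]]
ft_force: [-0.7, 0.4, -0.6]
opening: 0.3
```

Call:
send_rows:
  commands: "0 -0.005 0 0 1;0 0 0 0 1"

```text
t: 5.05
position: [505.9, 37.0, 54.6]
orientation: [[-0.03, -1.0, -0.0], [-1.0, 0.03, 0.0], [-0.0, 0.0, -1.0]]
ft_force: [-0.3, 0.0, 0.8]
opening: 0.0
```

Call:
send_rows:
  commands: "0 -0.005 0 0 1;0 0 0 0 1"

```text
t: 5.25
position: [505.9, 36.6, 54.6]
orientation: [[-0.031, -1.0, 0.0], [-1.0, 0.031, 0.001], [-0.001, -0.0, -1.0]]
ft_force: [0.1, 4.0, 1.2]
opening: 0.6
```

Call:
send_rows:
  commands: "0 -0.005 0 0 1;0 0 0 0 1"

```text
t: 5.45
position: [505.9, 36.3, 54.6]
orientation: [[-0.031, -1.0, 0.0], [-1.0, 0.031, 0.002], [-0.002, -0.0, -1.0]]
ft_force: [0.9, 9.4, -0.5]
opening: 0.5
```

Call:
send_rows:
  commands: "0 -0.005 0 0 1;0 0 0 0 1"

```text
t: 5.65
position: [505.9, 36.2, 54.7]
orientation: [[-0.032, -0.999, 0.0], [-0.999, 0.032, 0.004], [-0.004, -0.0, -1.0]]
ft_force: [0.1, 12.3, 1.1]
opening: 0.6
```

```bash
cat > arc.py <<'E'
import numpy as np,sys
# x y (commanded) cx cy r phi_end nrows turnstep -> rows
def arc(x,y,cx,cy,r,turn,n,q=0.0005):
    ph=np.arctan2(y-cy,x-cx);px,py=x,y;out=[]
    for i in range(n):
        ph+=turn*np.pi
        dx=np.round((cx+r*np.cos(ph)-px)/200/q)*q;dy=np.round((cy+r*np.sin(ph)-py)/200/q)*q
        px+=dx*200;py+=dy*200
        out.append(f"{dx:.4g} {dy:.4g} 0 {turn:g} 1")
    print(";".join(out));print("cmd",round(px,2),round(py,2),"phi",ph%(2*np.pi))
if __name__=="__main__":
    a=[float(v) for v in sys.argv[1:]];arc(*a[:6],int(a[6]))
E
python3 arc.py 506 34 504.2 -2.2 36.25 0.045 12
```

```text
-0.0255 -0.0005 0 0.045 1;-0.0255 -0.004 0 0.045 1;-0.0245 -0.008 0 0.045 1;-0.023 -0.011 0 0.045 1;-0.021 -0.014 0 0.045 1;-0.0195 -0.017 0 0.045 1;-0.0165 -0.0195 0 0.045 1;-0.0135 -0.022 0 0.045 1;-0.0105 -0.023 0 0.045 1;-0.007 -0.025 0 0.045 1;-0.0035 -0.025 0 0.045 1;0.0005 -0.026 0 0.045 1
cmd 468.1 -5.0 phi 3.2175735220094284
```

Call:
send_rows:
  commands: "-0.0255 -0.0005 0 0.045 1;-0.0255 -0.004 0 0.045 1;-0.0245 -0.008 0 0.045 1;-0.023 -0.011 0 0.045 1"

```text
t: 6.05
position: [483.8, 31.7, 54.6]
orientation: [[0.514, -0.858, -0.004], [-0.858, -0.514, 0.004], [-0.005, 0.001, -1.0]]
ft_force: [-4.4, 11.6, 8.0]
opening: 0.7
```

Call:
send_rows:
  commands: "-0.021 -0.014 0 0.045 1;-0.0195 -0.017 0 0.045 1;-0.0165 -0.0195 0 0.045 1;-0.0135 -0.022 0 0.045 1"

```text
t: 6.45
position: [468.0, 16.0, 54.3]
orientation: [[0.894, -0.448, -0.007], [-0.448, -0.894, 0.002], [-0.007, 0.002, -1.0]]
ft_force: [-5.9, 5.1, 4.6]
opening: 0.4
```

Call:
send_rows:
  commands: "-0.0105 -0.023 0 0.045 1;-0.007 -0.025 0 0.045 1;-0.0035 -0.025 0 0.045 1;0.0005 -0.026 0 0.045 1"

```text
t: 6.85
position: [463.5, -4.6, 54.1]
orientation: [[0.995, 0.102, -0.008], [0.102, -0.995, 0.001], [-0.008, -0.001, -1.0]]
ft_force: [-7.6, 1.2, 6.9]
opening: 0.2
```

```bash
python3 look.py w3
```

```text
t 6.85 pos [463.5  -4.6  54.1] yaw 0.102 F [-7.6  1.2  6.9] op 0.2
ring_center [(array([322.5, 236.2]), 0.57)]
pointer_tip [(array([257.9, 215.4]), 0.6)]
```

View pics/w3_z.png

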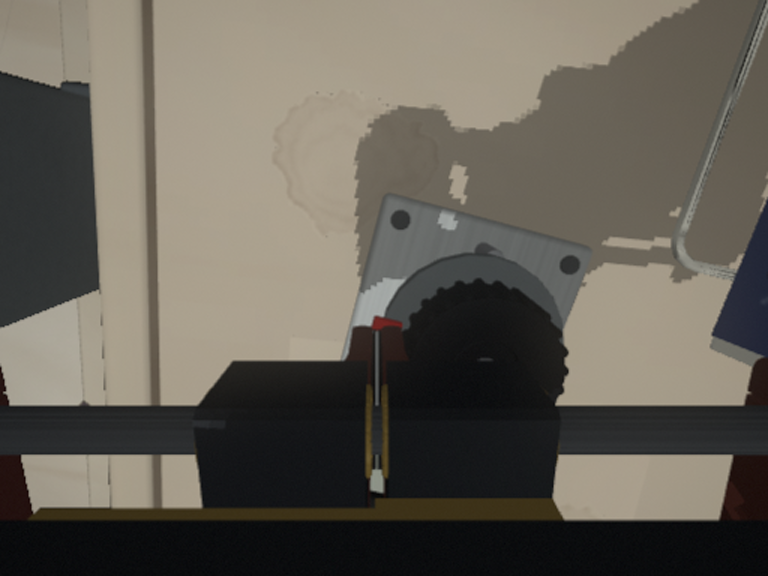

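```bash
python3 arc.py 468.1 -5 504 -2.2 36 0.045 10
```

```text
0.004 -0.025 0 0.045 1;0.007 -0.0245 0 0.045 1;0.0105 -0.023 0 0.045 1;0.014 -0.0215 0 0.045 1;0.0165 -0.019 0 0.045 1;0.0195 -0.017 0 0.045 1;0.021 -0.0135 0 0.045 1;0.0235 -0.011 0 0.045 1;0.024 -0.007 0 0.045 1;0.0255 -0.004 0 0.045 1
cmd 501.2 -38.1 phi 4.6331462012986755
```

Call:
send_rows:
  commands: "0.004 -0.025 0 0.045 1;0.007 -0.0245 0 0.045 1;0.0105 -0.023 0 0.045 1;0.014 -0.0215 0 0.045 1;0.0165 -0.019 0 0.045 1"

```text
t: 7.5
position: [473.9, -28.4, 54.2]
orientation: [[0.69, 0.724, -0.008], [0.724, -0.69, -0.001], [-0.007, -0.005, -1.0]]
ft_force: [-9.8, -6.5, 7.6]
opening: 0.3
```

Call:
send_rows:
  commands: "0.0195 -0.017 0 0.045 1;0.021 -0.0135 0 0.045 1;0.0235 -0.011 0 0.045 1;0.024 -0.007 0 0.045 1;0.0255 -0.004 0 0.045 1"

```text
t: 8.0
position: [501.0, -40.7, 54.9]
orientation: [[0.054, 0.999, -0.0], [0.999, -0.054, -0.004], [-0.004, -0.0, -1.0]]
ft_force: [-1.4, -9.4, 2.5]
opening: 0.5
```

Call:
send_rows:
  commands: "0 -0.05 0 0 1;0 -0.05 0 0 1;0 0 0 0 1"

```text
t: 8.3
position: [501.0, -59.2, 54.6]
orientation: [[0.065, 0.998, -0.0], [0.998, -0.065, -0.0], [-0.0, -0.0, -1.0]]
ft_force: [0.3, 0.3, 1.2]
opening: 0.7
```

```bash
python3 look.py w4
```

```text
t 8.3 pos [501.  -59.2  54.6] yaw 1.506 F [0.3 0.3 1.2] op 0.7
ring_center [(array([355.4, 230.4]), 0.74)]
pointer_tip [(array([354.6, 164.7]), 0.68)]
```

View pics/w4_z.png

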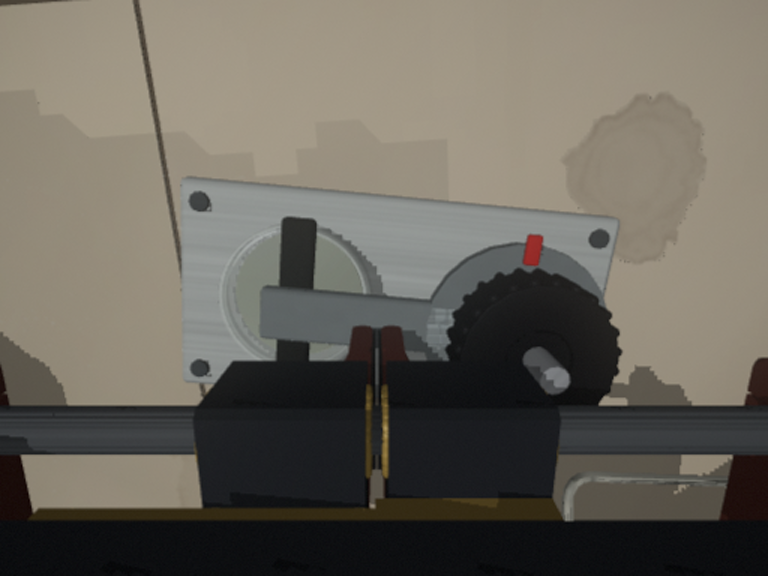

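Call:
send_rows:
  commands: "0 0 0.018 -0.045 1;0 0 0.018 -0.045 1;0 0 0.018 -0.045 1;0 0 0.018 -0.045 1;0 0 0.018 -0.045 1;0 0 0.018 -0.045 1;0 0 0.018 -0.045 1;0 0 0.018 -0.045 1;0 0 0.018 -0.045 1;0 0 0.018 -0.045 1;0 0 0.018 -0.045 1"

```text
t: 9.55
position: [500.8, -57.5, 94.3]
orientation: [[0.999, -0.052, -0.001], [-0.052, -0.999, 0.0], [-0.001, -0.0, -1.0]]
ft_force: [0.3, -0.6, 0.0]
opening: 0.5
```

```bash
python3 look.py w5
```

```text
t 9.55 pos [500.8 -57.5  94.3] yaw -0.052 F [ 0.3 -0.6  0. ] op 0.5
ring_center [(array([246.7, 130.4]), 0.95)]
pointer_tip [(array([194.9, 125.1]), 0.72)]
```

View pics/w5_z.png

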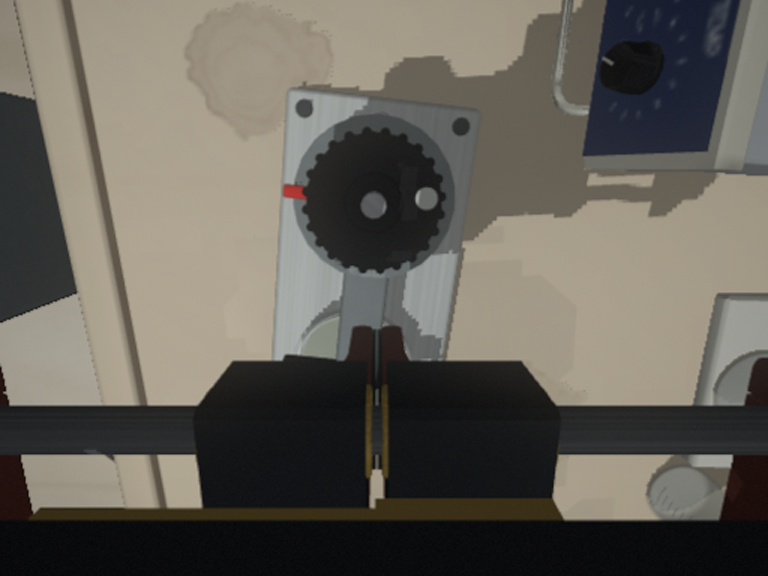

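Excellent view: stud (374,205), dot (426,198), pointer (294,192); the dot is now about half a turn round.

Run:
```python
from meas import *
dot("w5",(374,205),(426,198),(294,192),1.5,0,0,1.5)
W=np.load("pics/w5.npy",allow_pickle=True).item()["W"]
print(onz(W,(374/1.5,200/1.5),64))
```

```text
stud [504.6  -2.4  84. ] dot [525.8  -1.5  69.5] 21.2 ptr [467.5   3.1  42. ] 37.6
dot ang 0.04 ptr ang 2.996 theta -2.956
[504.58542455  -1.48543102  64.        ]
```

Call:
send_rows:
  commands: "-0.056 0.058 0 -0.045 1;-0.056 0.058 0 -0.045 1;-0.056 0.058 0 -0.045 1;-0.056 0.058 0 -0.045 1;-0.056 0.058 0 -0.045 1;0.0505 0.044 0 -0.045 1;0.0505 0.044 0 -0.045 1;0.0505 0.044 0 -0.045 1;0.0505 0.044 0 -0.045 1;0.0505 0.044 0 -0.045 1;0.0505 0.044 0 -0.045 1"

```text
t: 10.8
position: [505.7, 53.4, 93.9]
orientation: [[-0.032, -0.999, -0.001], [-0.999, 0.032, 0.0], [-0.0, 0.001, -1.0]]
ft_force: [-0.4, 0.3, -0.1]
opening: 0.3
```

Call:
send_rows:
  commands: "0 0 -0.096 0 1;0 0 -0.096 0 1;0 0 0 0 1;0 -0.035 0 0 1;0 -0.03 0 0 1;0 -0.02 0 0 1;0 -0.01 0 0 1;0 0 0 0 1"

```text
t: 11.6
position: [506.4, 36.0, 56.7]
orientation: [[-0.033, -0.999, 0.002], [-0.999, 0.033, 0.005], [-0.005, -0.002, -1.0]]
ft_force: [0.5, 14.7, 0.0]
opening: 0.2
```

```bash
python3 arc.py 505.8 33.7 504.2 -2.2 36 0.045 22
```

```text
-0.0255 -0.0005 0 0.045 1;-0.025 -0.004 0 0.045 1;-0.024 -0.008 0 0.045 1;-0.023 -0.011 0 0.045 1;-0.021 -0.014 0 0.045 1;-0.019 -0.017 0 0.045 1;-0.0165 -0.0195 0 0.045 1;-0.0135 -0.0215 0 0.045 1;-0.01 -0.0235 0 0.045 1;-0.007 -0.0245 0 0.045 1;-0.003 -0.025 0 0.045 1;0 -0.0255 0 0.045 1;0.004 -0.025 0 0.045 1;0.0075 -0.0245 0 0.045 1;0.0105 -0.023 0 0.045 1;0.014 -0.0215 0 0.045 1;0.0165 -0.019 0 0.045 1;0.0195 -0.0165 0 0.045 1;0.021 -0.014 0 0.045 1;0.0235 -0.0105 0 0.045 1;0.024 -0.0075 0 0.045 1;0.0255 -0.0035 0 0.045 1
cmd 501.5 -38.1 phi 4.636434282662559
```

Call:
send_rows:
  commands: "-0.0255 -0.0005 0 0.045 1;-0.025 -0.004 0 0.045 1;-0.024 -0.008 0 0.045 1;-0.023 -0.011 0 0.045 1;-0.021 -0.014 0 0.045 1;-0.019 -0.017 0 0.045 1;-0.0165 -0.0195 0 0.045 1;-0.0135 -0.0215 0 0.045 1;-0.01 -0.0235 0 0.045 1;-0.007 -0.0245 0 0.045 1;-0.003 -0.025 0 0.045 1"

```text
t: 12.7
position: [463.6, 0.5, 56.0]
orientation: [[0.999, -0.04, -0.007], [-0.04, -0.999, 0.001], [-0.007, -0.001, -1.0]]
ft_force: [-7.3, 1.6, 5.9]
opening: 0.3
```

Call:
send_rows:
  commands: "0 -0.0255 0 0.045 1;0.004 -0.025 0 0.045 1;0.0075 -0.0245 0 0.045 1;0.0105 -0.023 0 0.045 1;0.014 -0.0215 0 0.045 1;0.0165 -0.019 0 0.045 1;0.0195 -0.0165 0 0.045 1;0.021 -0.014 0 0.045 1;0.0235 -0.0105 0 0.045 1;0.024 -0.0075 0 0.045 1;0.0255 -0.0035 0 0.045 1"

```text
t: 13.8
position: [501.0, -40.7, 56.7]
orientation: [[0.054, 0.999, -0.001], [0.999, -0.054, -0.003], [-0.003, -0.0, -1.0]]
ft_force: [-2.7, -8.3, 1.0]
opening: 0.5
```

Call:
send_rows:
  commands: "0 -0.05 0 0 1;0 -0.05 0 -0.045 1;0 0 0.019 -0.045 1;0 0 0.019 -0.045 1;0 0 0.019 -0.045 1;0 0 0.019 -0.045 1;0 0 0.019 -0.045 1;0 0 0.019 -0.045 1;0 0 0.019 -0.045 1;0 0 0.019 -0.045 1;0 0 0.019 -0.045 1;0 0 0.019 -0.045 1"

```text
t: 15.0
position: [501.5, -58.6, 94.5]
orientation: [[0.998, -0.055, 0.001], [-0.055, -0.998, 0.0], [0.001, -0.0, -1.0]]
ft_force: [0.5, 0.1, -0.6]
opening: 0.7
```

```bash
python3 look.py w6
```

```text
t 15.0 pos [501.5 -58.6  94.5] yaw -0.055 F [ 0.5  0.1 -0.6] op 0.7
ring_center [(array([250.7, 129.7]), 0.94), (array([194.4, 123.5]), 0.4)]
pointer_tip [(array([194.4, 122. ]), 0.85), (array([247.2, 131.7]), 0.15)]
```

View pics/w6_z.png

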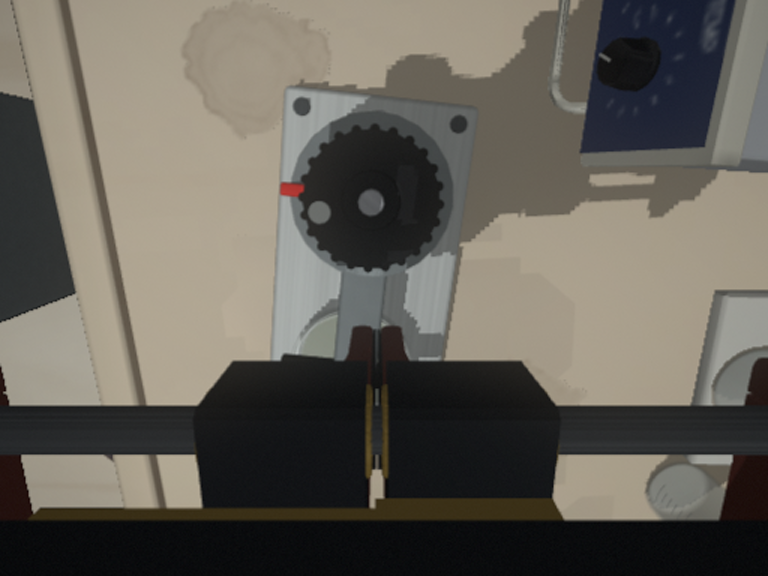

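Run:
```python
from meas import *
dot("w6",(371,202),(319,212),(291,189),1.5,0,0,3)
```

```text
stud [504.5  -2.3  84. ] dot [483.   -5.8  71. ] 21.8 ptr [467.2   3.5  42. ] 37.8
dot ang -2.981 ptr ang 2.986 theta 0.315
```

Call:
send_rows:
  commands: "-0.056 0.058 0 -0.045 1;-0.056 0.058 0 -0.045 1;-0.056 0.058 0 -0.045 1;-0.056 0.058 0 -0.045 1;-0.056 0.058 0 -0.045 1;0.0505 0.044 0 -0.045 1;0.0505 0.044 0 -0.045 1;0.0505 0.044 0 -0.045 1;0.0505 0.044 0 -0.045 1;0.0505 0.044 0 -0.045 1;0.0505 0.044 0 -0.045 1"

```text
t: 16.25
position: [506.3, 52.9, 93.8]
orientation: [[-0.033, -0.999, -0.0], [-0.999, 0.033, 0.0], [-0.0, 0.0, -1.0]]
ft_force: [-0.4, -0.3, -0.7]
opening: 0.5
```

Call:
send_rows:
  commands: "0 0 -0.091 0 1;0 0 -0.091 0 1;0 0 0 0 1;0 -0.035 0 0 1;0 -0.03 0 0 1;0 -0.02 0 0 1;0 -0.01 0 0 1;0 0 0 0 1"

```text
t: 17.05
position: [506.7, 36.0, 58.3]
orientation: [[-0.033, -0.999, 0.002], [-0.999, 0.033, 0.005], [-0.005, -0.002, -1.0]]
ft_force: [1.4, 14.1, 1.1]
opening: 0.4
```

Call:
send_rows:
  commands: "-0.0255 -0.0005 0 0.045 1;-0.025 -0.004 0 0.045 1;-0.024 -0.008 0 0.045 1;-0.023 -0.011 0 0.045 1;-0.021 -0.014 0 0.045 1;-0.019 -0.017 0 0.045 1;-0.0165 -0.0195 0 0.045 1;-0.0135 -0.0215 0 0.045 1;-0.01 -0.0235 0 0.045 1;-0.007 -0.0245 0 0.045 1;-0.003 -0.025 0 0.045 1"

```text
t: 18.15
position: [463.6, 0.5, 57.5]
orientation: [[0.999, -0.04, -0.008], [-0.04, -0.999, 0.002], [-0.008, -0.001, -1.0]]
ft_force: [-8.8, 1.2, 7.6]
opening: 0.5
```

Call:
send_rows:
  commands: "0 -0.0255 0 0.045 1;0.004 -0.025 0 0.045 1;0.0075 -0.0245 0 0.045 1;0.0105 -0.023 0 0.045 1;0.014 -0.0215 0 0.045 1;0.0165 -0.019 0 0.045 1;0.0195 -0.0165 0 0.045 1;0.021 -0.014 0 0.045 1;0.0235 -0.0105 0 0.045 1;0.024 -0.0075 0 0.045 1;0.0255 -0.0035 0 0.045 1"

```text
t: 19.25
position: [501.9, -40.8, 58.3]
orientation: [[0.055, 0.999, 0.001], [0.998, -0.055, -0.004], [-0.004, 0.001, -1.0]]
ft_force: [-1.5, -8.3, 1.0]
opening: 0.6
```

Call:
send_rows:
  commands: "0 -0.05 0 0 1;0 -0.05 0 -0.045 1;0 0 0.018 -0.045 1;0 0 0.018 -0.045 1;0 0 0.018 -0.045 1;0 0 0.018 -0.045 1;0 0 0.018 -0.045 1;0 0 0.018 -0.045 1;0 0 0.018 -0.045 1;0 0 0.018 -0.045 1;0 0 0.018 -0.045 1;0 0 0.018 -0.045 1"

```text
t: 20.45
position: [501.7, -58.5, 94.0]
orientation: [[0.998, -0.056, 0.001], [-0.056, -0.998, 0.0], [0.001, -0.0, -1.0]]
ft_force: [-0.3, -1.2, 0.2]
opening: 0.8
```

```bash
python3 look.py w7
```

```text
t 20.45 pos [501.7 -58.5  94. ] yaw -0.056 F [-0.3 -1.2  0.2] op 0.8
ring_center [(array([248.2, 133. ]), 0.61)]
pointer_tip [(array([193.5, 123.2]), 0.66), (array([237.1, 239.5]), 0.57)]
```

View pics/w7_z.png

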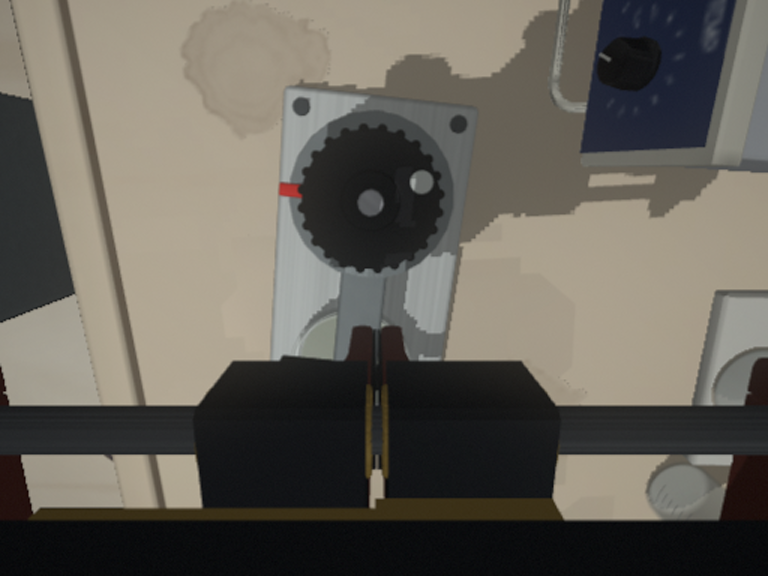

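Run:
```python
from meas import *
dot("w7",(370.5,202),(422,182),(290,189),1.5,0,0,4.5)
```

```text
stud [504.5  -2.2  84. ] dot [525.1   3.8  72.5] 21.5 ptr [466.9   3.6  42. ] 38.0
dot ang 0.284 ptr ang 2.987 theta -2.702
```

Call:
send_rows:
  commands: "-0.056 0.058 0 -0.045 1;-0.056 0.058 0 -0.045 1;-0.056 0.058 0 -0.045 1;-0.056 0.058 0 -0.045 1;-0.056 0.058 0 -0.045 1;0.0505 0.044 0 -0.045 1;0.0505 0.044 0 -0.045 1;0.0505 0.044 0 -0.045 1;0.0505 0.044 0 -0.045 1;0.0505 0.044 0 -0.045 1;0.0505 0.044 0 -0.045 1"

```text
t: 21.7
position: [506.5, 52.9, 93.3]
orientation: [[-0.034, -0.999, -0.0], [-0.999, 0.034, 0.0], [-0.0, 0.0, -1.0]]
ft_force: [0.5, 0.8, -0.6]
opening: 0.7
```

Call:
send_rows:
  commands: "0 0 -0.087 0 1;0 0 -0.087 0 1;0 0 0 0 1;0 -0.035 0 0 1;0 -0.03 0 0 1;0 -0.02 0 0 1;0 -0.01 0 0 1;0 0 0 0 1"

```text
t: 22.5
position: [507.0, 36.0, 59.5]
orientation: [[-0.033, -0.999, 0.002], [-0.999, 0.033, 0.005], [-0.005, -0.002, -1.0]]
ft_force: [1.6, 14.0, 1.0]
opening: 0.5
```

Call:
send_rows:
  commands: "-0.0255 -0.0005 0 0.045 1;-0.025 -0.004 0 0.045 1;-0.024 -0.008 0 0.045 1;-0.023 -0.011 0 0.045 1;-0.021 -0.014 0 0.045 1;-0.019 -0.017 0 0.045 1;-0.0165 -0.0195 0 0.045 1;-0.0135 -0.0215 0 0.045 1;-0.01 -0.0235 0 0.045 1;-0.007 -0.0245 0 0.045 1;-0.003 -0.025 0 0.045 1"

```text
t: 23.6
position: [463.7, 0.6, 58.6]
orientation: [[0.999, -0.04, -0.008], [-0.04, -0.999, 0.002], [-0.008, -0.001, -1.0]]
ft_force: [-9.4, 2.6, 7.8]
opening: 0.5
```

Call:
send_rows:
  commands: "0 -0.0255 0 0.045 1;0.004 -0.025 0 0.045 1;0.0075 -0.0245 0 0.045 1;0.0105 -0.023 0 0.045 1;0.014 -0.0215 0 0.045 1;0.0165 -0.019 0 0.045 1;0.0195 -0.0165 0 0.045 1;0 0 0 0 1"

```text
t: 24.4
position: [480.0, -33.5, 59.0]
orientation: [[0.582, 0.813, -0.006], [0.813, -0.582, -0.003], [-0.006, -0.003, -1.0]]
ft_force: [-8.9, -11.9, 6.2]
opening: 0.6
```

Call:
send_rows:
  commands: "-0.03 -0.04 0 0 1;-0.03 -0.04 0 0 1;0.022 -0.008 0.025 -0.045 1;0.022 -0.008 0.025 -0.045 1;0.022 -0.008 0.025 -0.045 1;0.022 -0.008 0.025 -0.045 1;0.022 -0.008 0.025 -0.045 1;0.022 -0.008 0.025 -0.045 1;0.022 -0.008 0.025 -0.045 1;0 0 0 0 1"

```text
t: 25.4
position: [503.4, -59.0, 94.6]
orientation: [[0.999, -0.048, 0.003], [-0.048, -0.999, -0.001], [0.003, 0.0, -1.0]]
ft_force: [0.4, 0.2, -0.3]
opening: 0.5
```

```bash
python3 look.py w8; python3 -c "
import cv2;im=cv2.imread('pics/w8.png')[60:200,170:330];cv2.imwrite('pics/w8c.png',cv2.resize(im,None,fx=4,fy=4,interpolation=cv2.INTER_CUBIC))"
```

```text
t 25.4 pos [503.4 -59.   94.6] yaw -0.048 F [ 0.4  0.2 -0.3] op 0.5
ring_center []
pointer_tip [(array([192.6, 120.1]), 0.86)]
```

View pics/w8c.png

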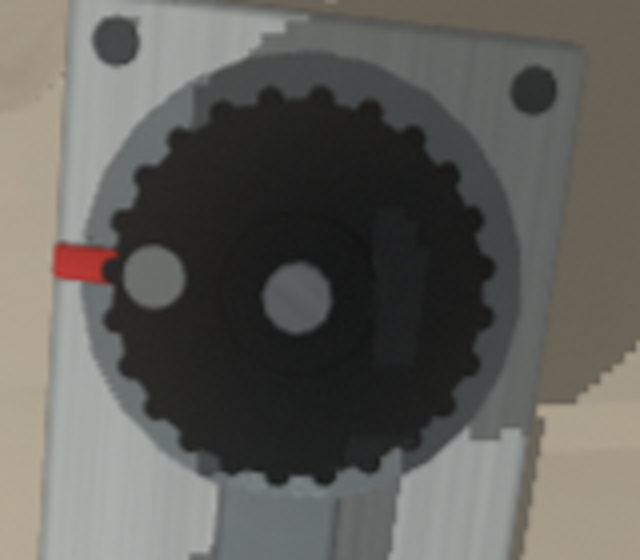

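Run:
```python
from meas import *
dot("w8",(297,298),(153.5,277),(85,263),4,170,60,6)
# base plate yaw from bolts / long edges (z=12): left edge & right edge
W=np.load("pics/w8.npy",allow_pickle=True).item()["W"]
f=lambda p,z:onz(W,(p[0]/4+170,p[1]/4+60),z)
b=f((534,90),14)-f((116,41),14);print("bolts dir",np.arctan2(b[1],b[0]),np.linalg.norm(b))
e=f((72,0),12)-f((44,558),12);print("left edge",np.arctan2(-e[0],e[1]))
```

```text
stud [504.2  -2.5  84. ] dot [482.9   1.1  74. ] 21.6 ptr [466.8   3.1  42. ] 37.9
dot ang 2.975 ptr ang 2.993 theta -0.017
bolts dir -0.15779007008700807 79.75230269210446
left edge -0.15239986809629383
```

Call:
send_rows:
  commands: "0 0 0.15 0 1;0 0 0.15 0 1;0 0 0.15 0 1;0 0 0.15 0 1;-0.1 -0.05 0 0 1;-0.1 -0.05 0 0 1;0 0 0 0 1;0 0 0 0 1;0 0 0 0 1"

```text
t: 26.45
position: [462.7, -78.0, 213.5]
orientation: [[0.999, -0.045, 0.0], [-0.045, -0.999, 0.0], [0.0, -0.0, -1.0]]
ft_force: [-0.1, 0.4, -0.3]
opening: 0.5
```

```bash
python3 look.py w9
python3 - <<'E'
from h import *
im=arm.capture("side");cv2.imwrite("pics/side9.png",im)
cv2.imwrite("pics/side9z.png",cv2.resize(im[110:350,140:380],None,fx=2.5,fy=2.5,interpolation=cv2.INTER_CUBIC))
E
```

```text
t 26.45 pos [462.7 -78.  213.5] yaw -0.045 F [-0.1  0.4 -0.3] op 0.5
ring_center [(array([289.3, 100.9]), 0.66)]
pointer_tip [(array([249.9, 102.5]), 0.67)]
```

View pics/side9z.png

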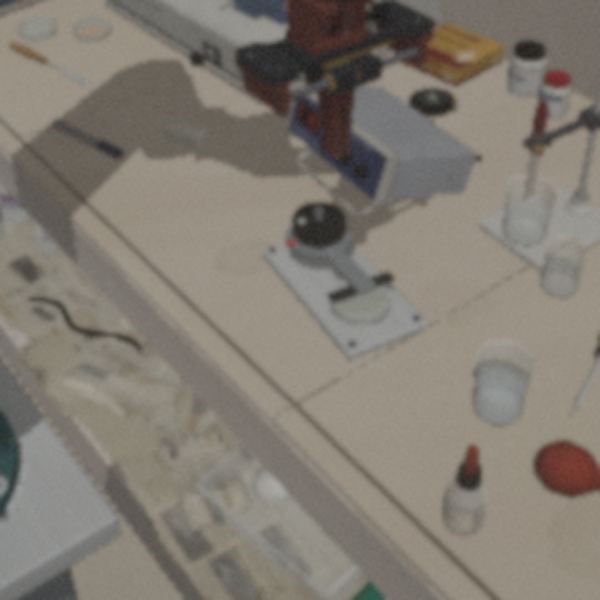

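View pics/w9_z.png

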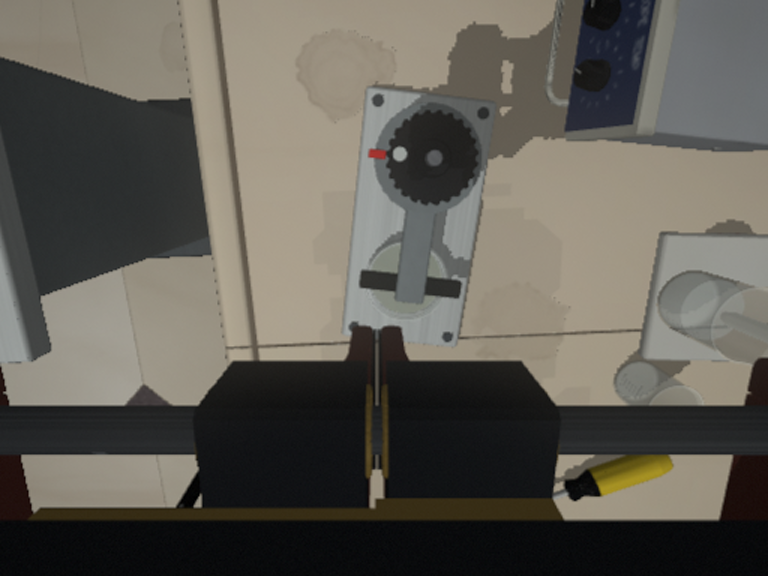

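The dot (400,154) lies in line between the pointer (377,154) and the stud (434,158). The dish is still centred under the cross foot, the other loose things look unmoved, and the arm is clear.

Run:
```python
from meas import *
dot("w9",(434.5,158),(400,154),(377,154),1.5,0,0,6)
print(arm.sign_off())
```

```text
stud [504.2  -2.8  84. ] dot [483.4   1.1  74. ] 21.2 ptr [468.8   3.3  42. ] 35.9
dot ang 2.96 ptr ang 2.973 theta -0.013
the job is handed in; nothing more can be done
None
```

I loosened the ring two full turns anticlockwise and handed the job in at about 26.5 s, well inside the 67 s limit. It took four strokes of the shut fingertip, all on the robot side of the rim. After each stroke I measured the dot in the wrist camera: about 0.12 rad at the start, then 3.33, 6.60, 9.86 and 12.55 (two turns is 12.57).

- **Dot:** the last two wrist views put it 0.017 and 0.013 rad short of the pointer line, which is within measuring error.
- **Force:** the pushing force I read was about 8–16 N.
- **Surroundings:** the dish is still under the cross foot, and the beaker, dropper and pen look unmoved in the side view. The rubber block lay in the arm's shadow there. It shows faintly in its old place, and the arm's path did not go near it.
- **Arm:** it finished about 130 mm above the stud, with force readings near zero.

Two checks disagreed slightly. The top camera put the ring's centre 5–6 mm off in x, so I used the wrist camera and touch instead. The ring also turned 3–5% more than the finger's arc, which I allowed for in the last stroke.

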